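# Level the bench balance against a heat-sink housing

## Robot

A 6-joint arm with a two-finger parallel gripper is mounted at the origin on the work surface. World frame = base frame: x ahead of the robot, y to its left, z up, the work surface at z = 0. Lengths are in m, angles in degrees, forces in N, time in s.
With the tool pointing down it reaches from about 0.35 to 0.975 m from the base axis. Payload 7.1 kg.
Tool frame: the origin (TCP) lies between the finger pads; the fingertips stand 25 mm ahead of it and the grasp point (between the pads) lies 6 mm ahead of it; z points along the fingers, y is the line along which they close (so a half turn about z gives the same grasp; the last joint's range is limited). The gripper opens to 88 mm and grips with 3 to 60 N. Pads are 20 mm wide; open, the fingers measure 115 mm over their backs; the gripper's body (75 mm by 178 mm) begins 61 mm behind the grasp point.
Start: joints at [-77.464, 24.242, 93.386, -0, 62.372, -1.089], TCP at [0.147, -0.607, 0.248] pointing down, gripper open.
Joint ranges: [-172.04, 172.04], [-51.8, 120.97], [4.93, 147.93], [-75.15, 255.16], [6.16, 154.13], [-145.62, 145.62]. Speed limits (degrees/s): [136.94, 136.94, 172.46, 180, 180, 180].

## Interface

Orientations are given as [roll, pitch, yaw] about the fixed x, y, z axes, in that order (R = Rz(yaw) Ry(pitch) Rx(roll)).
In Python, from rig import * gives the robot as it stands.
- The arm moves only by the shell command python3 -m jog 'ROWS' [FORCE]. ROWS is JSON, a list of rows, each an object of numbers: "tx", "ty", "tz": the shift along the tool's x, y, z in mm; "wx", "wy", "wz": the turn, a rotation vector about the tool's x, y, z in degrees; "gripper": the finger opening in mm, from 0 to 87.8. In form: [{"tx": .., "ty": .., "tz": .., "wx": .., "wy": .., "wz": .., "gripper": ..}, ...]. A call has 1 to 8 rows; each row shifts and turns the commanded pose from where the row before left it, along the tool's axes as they then stand; what a row does not reach is not made up. A row lasts 1/8 s, in which the tool goes at most 62.5 mm and 10.7 degrees, less where a joint would pass 70% of its speed; a pose out of reach is approached as far as the arm can. A call is refused whole if a number of a shift passes 62.5 or a number of a turn 10.7, either way. A call with a gripper value outside its range is refused whole. The fingers move at their own pace and stop on an object; FORCE is the grip in N (left out, the last holds). Time passes only in rows, so rows that do not move let the fingers close. It gives the time, the measured TCP pose, the force, the opening and the grip force at its end, in the units of the state.
- observe(): the state, without advancing time (a new reading comes with each control period).
- grab_frame(name): name is "scene" or "top" or "wrist"; returns (picture, depth): 400x640x3 uint8, red, green, blue; 400x640 float32, m along the optical axis (not along the pixel's ray), 0 where there is no reading.
- camera_model(name): a dict with "K" (3x3 intrinsics, pixels), "position" and "attitude" of the camera in the world. Camera axes: x right, y up, looking along -z (the intrinsics and any distortion apply to the point x, -y, -z); pixel columns grow to the right and rows downward; lengths in m; the calibration is good to about 2 mm. A picture is of the moment at which its call begins: read the wrist's pose just before it. camera_model takes no time and is no camera call; for the wrist camera it gives the pose at the moment of the call.
- sign_off(): hands the job in; it is judged then, once.
The state is a dict: "clock": time; "q": joint angles; "joint_vel": joint speeds; "tau": joint torques, N m; "eef_pos": TCP position; "ee_rot": TCP orientation; "ft_force": force on the tool from outside, world axes, zero at the start; "torque": the same for the moment, N m; "gripper_width": finger opening in m; "grasp_force": force on a finger pad.
Only numpy, scipy, OpenCV 4.12 (cv2) and the standard library are available. Lean on these libraries where they do the work, as an engineer would, in place of code of your own. Each camera call takes 0.05 s, during which the arm holds its last target. There are 200 camera calls.

## Task

Find the weight of the heat-sink housing: take ring weights one at a time from the rack, feel each one onto the post of the balance's weight pan (the post stands a little to one side of the pan's centre, any side) and lower it gently until it is fully home, without dropping it or pressing hard on the pan, until the pointer rests in the green stripe. Two weights always do it; leave the weight you do not need on its rack place, do not touch the housing or its pan, and leave the other things on the bench alone.

Things in the scene. Friction and masses are not known exactly. Their poses are not given: they have to be found in the camera images.
- weight_pan: The balance's weight pan, a steel dish 96 mm across and 4 mm thick, always level; it rises and falls with the beam (10 mm down from its raised start also takes it 2 mm outwards). Origin: on its axis at the beam, 35 mm below the dish's underside, z up. Sprung by the beam: 1 N presses it down about 10 mm. Keep the load below 15 N.
- seat (a point): Centre of the top of the brass seat (30 mm across, 10 mm high) on the weight pan. Out of it stands a dark steel post 12 mm thick, 1 mm chamfer, flat top 40 mm above this point. The post is eccentric: its axis stands 4 mm to one side of this point, in a direction that differs each time and is not measured. It stays put under light sliding; about 6 N sideways turns it about this point.
- part_pan: The balance's other pan, a plain level steel dish 96 mm across, 4 mm thick, 260 mm from the weight pan; origin on its axis 35 mm below the dish's underside. The housing is held on it.
- beam (a joint): Tilt of the balance beam in rad, 0 = level, positive = the housing's side is down and the weight pan up; stops at +-0.35. Arms are 130 mm; tilt is about 0.80 rad per kg of difference between the pans, times the tilt's cosine. A red pointer 115 mm long over a white plate shows it; inside the green stripe means within 0.0255 rad (32 g).
- balance: Teal base of the balance, 100 x 220 x 20 mm, fixed to the table, with the white beam support in its middle; origin at the centre of its underside, beam along its y axis (weight pan on the -y side, housing on the +y side), pivot 120 mm up. When level, the pans' undersides are 155 mm above the table.
- housing: The part: a finned aluminium heat-sink housing, 56 x 50 x 36 mm, held in the part pan by two orange cleats; its mass is not known beforehand (246 to 354 g, so two of the three weights always level it). Origin at the centre of its underside.
- rack: Black weight rack fixed to the table, 70 x 200 x 8 mm, origin at the centre of its underside. Three grey pedestals 24 mm square stand in a row along its y axis at y = -65, 0 and 65 mm, tops 30 mm above the table, each with a pin 9 mm thick and 6 mm high through the weight's hole. Which weight stands on which pedestal varies.
- weight_200: Blue ring weight of 200 g, 40 mm outside, 14 mm hole, 24 mm high. Origin: centre of its underside, z up.
- weight_150: Yellow ring weight of 150 g, 40 mm outside, 14 mm hole, 18 mm high. Origin: centre of its underside, z up.
- weight_100: Red ring weight of 100 g, 40 mm outside, 14 mm hole, 12 mm high. Origin: centre of its underside, z up.
- solder_spool: Bystander: blue spool, 54 mm across, 44 mm high.
- flux_jar: Bystander: small jar, 44 mm across, 50 mm high.
- sponge_tin: Bystander: dark open tin, 75 x 55 x 22 mm.
- relay_board: Bystander: green board with blue relays, 50 x 120 x 19 mm.
- screwdriver: Bystander: orange screwdriver 160 mm long, lying.
- brush: Bystander: wooden brush 150 mm long, lying.
Mind the look-alikes: they are no part of the job. Of the things that look like the weight_200, the largest one is meant.

How it is judged:
By the outcome, as a careful person would: the job done as asked, in the order asked, and still so for the second after the job is handed in, with the robot touching nothing.
It also fails if it takes over 72 s, if anything falls off the work surface, if the arm or the gripper's body presses on something with over 40 N, if the wrist force passes 120 N, or if a joint passes its speed limit or range.

## Working session

There is one attempt and no reset: what is moved stays moved. The work goes in short steps, Python scripts to look and compute and a shell command to move; the robot and the scene stay as the last step left them, time stands still between calls to the robot, and variables do not carry over. Pictures are saved under pics/ and viewed, at most 10 in all, crops included, and the job is handed in when it is done.

```bash
mkdir -p pics; ls; python3 - <<'E'
from rig import *
import cv2,numpy as np
s=observe();print(s)
for n in("scene","top"):
    p,d=grab_frame(n);cv2.imwrite(f"pics/{n}0.png",p[:,:,::-1]);np.savez(f"{n}0.npz",p=p,d=d)
    c=camera_model(n);print(n,c)
print(camera_model("wrist"))
E
```

```text
pics
{'clock': 0.0, 'q': array([-7.74669097e+01,  2.42863431e+01,  9.34309484e+01, -1.11945307e-03,
        6.23720918e+01, -1.08758168e+00]), 'joint_vel': array([-0.01180874, -0.08769368, -0.0307899 ,  0.03659312, -0.06190487,
        0.07021027]), 'tau': array([ 1.99865608e-03, -5.44618893e+01, -2.73666126e+01,  6.44525257e-02,
        2.27624341e-02, -1.04683675e-04]), 'eef_pos': array([ 0.1471022 , -0.60691121,  0.24688415]), 'ee_rot': array([-1.79910614e+02, -7.05739460e-04,  1.36211914e+01]), 'ft_force': array([-0.18942985, -0.43787894,  0.92270057]), 'torque': array([-0.06965789, -0.02379063,  0.0018218 ]), 'grasp_force': 0.0, 'gripper_width': 0.08755740076297977}
scene {'K': array([[434.96365448,   0.        , 320.66072453],
       [  0.        , 434.96365448, 196.76680701],
       [  0.        ,   0.        ,   1.        ]]), 'position': array([ 1.0118507 , -0.62863705,  0.73060158]), 'attitude': array([49.35434823,  0.66908599, 35.41866717])}
top {'K': array([[426.05123765,   0.        , 319.09913977],
       [  0.        , 426.05123765, 197.58175879],
       [  0.        ,   0.        ,   1.        ]]), 'position': array([ 0.48423412, -0.0544486 ,  1.12063434]), 'attitude': array([  3.9924506 ,  -0.99785402, -90.66211567])}
{'K': array([[312.38375342,   0.        , 314.80580513],
       [  0.        , 312.38375342, 204.83204021],
       [  0.        ,   0.        ,   1.        ]]), 'position': array([ 0.22480096, -0.58916418,  0.38277819]), 'attitude': array([-1.68850074e+01,  6.99714062e-02, -7.63429921e+01])}
```

View pics/scene0.png

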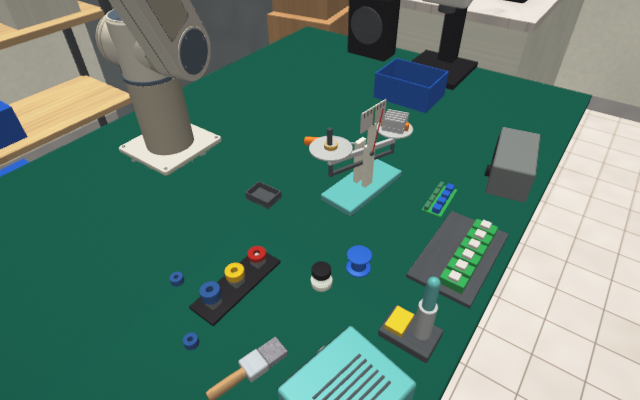

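View pics/top0.png

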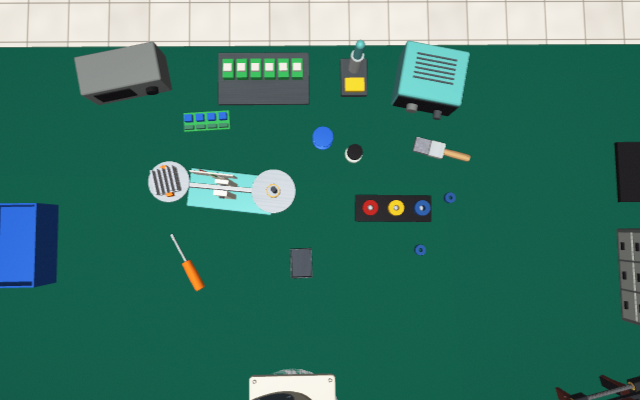

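The scene view shows the rack with red (257,254), yellow (234,271) and blue (210,291). In the top view they are at (370,208), (396,208) and (422,208), with the weight pan at (273,190) and the housing pan at (169,182). The small blue rings are decoys. Next I measure positions and beam tilt.

```bash
cat > h.py <<'E'
import numpy as np,cv2
from scipy.spatial.transform import Rotation as R
from rig import *
def cloud(n,p=None,d=None):
    c=camera_model(n)
    if d is None: p,d=grab_frame(n)
    v,u=np.mgrid[0:400,0:640];K=c["K"]
    X=np.stack([(u-K[0,2])/K[0,0]*d,-(v-K[1,2])/K[1,1]*d,-d],-1)
    W=X@R.from_euler("xyz",c["attitude"],degrees=True).as_matrix().T+c["position"]
    W[d==0]=np.nan
    return p,W
E
python3 - <<'E'
from h import *
for n in("top","scene"):
    f=np.load(n+"0.npz");p,W=cloud(n,f["p"],f["d"])
    np.save(n+"W.npy",W)
    hsv=cv2.cvtColor(p,cv2.COLOR_RGB2HSV);print(n)
    x,y,z=W[...,0],W[...,1],W[...,2]
    print("table z",np.nanmedian(z[(abs(z)<.02)]))
    for col,a,b in(("red",170,8),("yel",20,32),("blue",103,122)):
        h=hsv[...,0];m=((h>=a)|(h<=b)) if a>b else (h>=a)&(h<=b)
        m=(m&(hsv[...,1]>130)&(z>.036)&(z<.075)).astype(np.uint8)
        k,l,st,ce=cv2.connectedComponentsWithStats(m)
        for i in range(1,k):
            if st[i,4]>40:
                q=W[l==i];zt=np.percentile(q[:,2],90);t=q[q[:,2]>zt-.005]
                print(col,ce[i].round(),st[i,4],"top z",zt.round(4),"mid",((t.min(0)+t.max(0))/2).round(4),"ext",np.ptp(t,0).round(4),t.mean(0).round(4))
for n,uv in(("top",(169,182,273,190)),("scene",(396,125,330,148))):
    W=np.load(n+"W.npy")
    for u,v in(uv[:2],uv[2:]):
        q=W[v-28:v+29,u-28:u+29].reshape(-1,3);q=q[(q[:,2]>.1)]
        hh,e=np.histogram(q[:,2],np.arange(.1,.26,.002))
        print(n,(u,v),[(round(e[i],3),int(hh[i])) for i in range(len(hh)) if hh[i]>15])
E
```

```text
top
table z 0.0003917325174426223
red [370. 207.] 166 top z 0.0448 mid [ 0.5341 -0.2042  0.0429] ext [0.0358 0.0386 0.006 ] [ 0.5342 -0.2042  0.0426]
yel [396. 207.] 179 top z 0.0502 mid [ 0.5331 -0.2691  0.0496] ext [0.0357 0.0384 0.0086] [ 0.5326 -0.2686  0.0484]
blue [323. 136.] 330 top z 0.0472 mid [ 0.7168 -0.0857  0.0462] ext [0.0528 0.051  0.008 ] [ 0.7167 -0.0849  0.0451]
blue [422. 207.] 192 top z 0.0561 mid [ 0.5309 -0.3339  0.0547] ext [0.0379 0.0387 0.0068] [ 0.5312 -0.3339  0.0542]
blue [ 44. 244.] 805 top z 0.0714 mid [0.4507 0.6046 0.0707] ext [0.196  0.0068 0.0086] [0.453  0.6041 0.0708]
blue [ 16. 284.] 65 top z 0.064 mid [0.3554 0.6587 0.0669] ext [0.001  0.0715 0.0156] [0.3553 0.6601 0.0632]
scene
table z 6.064992407572856e-06
red [256. 253.] 206 top z 0.043 mid [ 0.5318 -0.204   0.042 ] ext [0.0395 0.0418 0.0077] [ 0.533  -0.2054  0.0415]
yel [234. 271.] 287 top z 0.0489 mid [ 0.5311 -0.2691  0.0475] ext [0.0391 0.0394 0.007 ] [ 0.5316 -0.27    0.0475]
blue [412.  72.] 550 top z 0.0718 mid [0.4389 0.7054 0.0709] ext [0.1778 0.1067 0.0081] [0.4239 0.7386 0.071 ]
bl
[... 1356 characters left out ...]
.142), 25), (np.float64(0.144), 28), (np.float64(0.146), 20), (np.float64(0.148), 27), (np.float64(0.15), 19), (np.float64(0.152), 24), (np.float64(0.154), 25), (np.float64(0.156), 37), (np.float64(0.158), 78), (np.float64(0.16), 108), (np.float64(0.162), 57), (np.float64(0.22), 18), (np.float64(0.228), 18), (np.float64(0.232), 16), (np.float64(0.236), 16), (np.float64(0.244), 17), (np.float64(0.246), 23)]
scene (330, 148) [(np.float64(0.108), 16), (np.float64(0.132), 16), (np.float64(0.136), 26), (np.float64(0.138), 18), (np.float64(0.14), 21), (np.float64(0.188), 43), (np.float64(0.19), 379), (np.float64(0.192), 316), (np.float64(0.194), 18), (np.float64(0.2), 23), (np.float64(0.202), 39)]
```

```bash
cat >> h.py <<'E'
def ray(n,u,v,z,c=None):
    c=c or camera_model(n);K=c["K"]
    r=R.from_euler("xyz",c["attitude"],degrees=True).apply([(u-K[0,2])/K[0,0],-(v-K[1,2])/K[1,1],-1])
    return c["position"]+r*(z-c["position"][2])/r[2]
E
python3 - <<'E'
from h import *
for n,a,b in(("top",(273,190),(169,182)),("scene",(330,148),(396,125))):
    W=np.load(n+"W.npy");p=np.load(n+"0.npz")["p"];z=W[...,2];C=[]
    for (u,v),lo,hi in((a,.187,.196),(b,.121,.129)):
        m=np.zeros((400,640),np.uint8);m[v-30:v+30,u-30:u+30]=1
        m[(z<lo)|(z>hi)|np.isnan(z)]=0
        q=W[m>0][:,:2].astype(np.float32);h=cv2.convexHull(q)
        c,r=cv2.minEnclosingCircle(h);C.append(c);print(n,"pan",np.round(c,4),r, np.median(z[m>0]))
    d=np.subtract(C[0],C[1]);print("axis",np.degrees(np.arctan2(d[1],d[0])),np.hypot(*d))
    m=np.zeros((400,640),np.uint8);u,v=a;m[v-30:v+30,u-30:u+30]=1
    m&=((z>.21)&(z<.26)).astype(np.uint8)
    q=W[m>0];print("post pts",len(q),q[q[:,2]>.236].mean(0) if len(q) else 0, np.percentile(q[:,2],[50,95]) if len(q) else 0)
p=np.load("top0.npz")["p"];cv2.imwrite("pics/pan.png",np.hstack([cv2.resize(p[160:220,243:303,::-1],(400,400),interpolation=2),cv2.resize(np.load("scene0.npz")["p"][115:175,300:360,::-1],(400,400),interpolation=2)]))
E
python3 -m jog '[{"wz":-9.4},{"wz":-9.4},{"wz":-9.4},{"wz":-9.4},{"wz":-9.4},{"wz":-9.4},{"wz":-9.4},{"wz":-9.4}]' 12
```

```text
top pan [0.5653 0.0285] 0.048046600073575974 0.19230979425437322
top pan [0.5957 0.278 ] 0.04855252802371979 0.12613947223777167
axis -96.93527560217849 0.251318503434379
post pts 37 [0.56473509 0.02377785 0.24175442] [0.24069644 0.24436271]
scene pan [0.5629 0.0278] 0.049580156803131104 0.19182023041832746
scene pan [0.6066 0.2274] 0.092681884765625 0.12573914625835297
axis -102.33427994100327 0.20435264757418314
post pts 72 [0.56378791 0.02192254 0.24018196] [0.22995001 0.24250517]invalid input
```

View pics/pan.png

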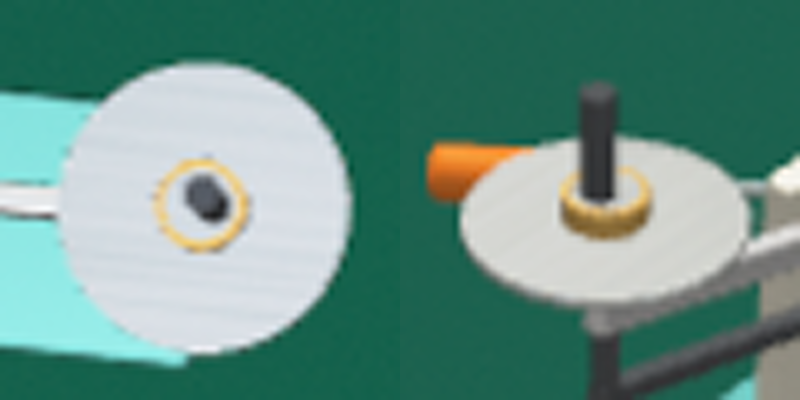

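The crop shows the dark post on the seat, leaning to about the centre of the seat in both views. The jog call was refused, so I check its form.

```bash
python3 -m jog '[{"tx":0,"ty":0,"tz":0,"wx":0,"wy":0,"wz":-9.4,"gripper":87},{"tx":0,"ty":0,"tz":0,"wx":0,"wy":0,"wz":-9.4,"gripper":87},{"tx":0,"ty":0,"tz":0,"wx":0,"wy":0,"wz":-9.4,"gripper":87},{"tx":0,"ty":0,"tz":0,"wx":0,"wy":0,"wz":-9.4,"gripper":87},{"tx":0,"ty":0,"tz":0,"wx":0,"wy":0,"wz":-9.4,"gripper":87},{"tx":0,"ty":0,"tz":0,"wx":0,"wy":0,"wz":-9.4,"gripper":87},{"tx":0,"ty":0,"tz":0,"wx":0,"wy":0,"wz":-9.4,"gripper":87},{"tx":0,"ty":0,"tz":0,"wx":0,"wy":0,"wz":-9.4,"gripper":87}]' 12
```

```text
clock: 1.1
eef_pos: [0.1472, -0.6071, 0.2472]
ee_rot: [-180.0, -0.1, 89.1]
ft_force: [0.1, 0.5, -0.2]
gripper_width: 0.0868
grasp_force: 0.0
```

```bash
python3 -m jog '[{"tx":35,"ty":47,"tz":8,"wx":0,"wy":0,"wz":0,"gripper":87},{"tx":35,"ty":47,"tz":8,"wx":0,"wy":0,"wz":0,"gripper":87},{"tx":35,"ty":47,"tz":8,"wx":0,"wy":0,"wz":0,"gripper":87},{"tx":35,"ty":47,"tz":8,"wx":0,"wy":0,"wz":0,"gripper":87},{"tx":35,"ty":47,"tz":8,"wx":0,"wy":0,"wz":0,"gripper":87},{"tx":35,"ty":47,"tz":8,"wx":0,"wy":0,"wz":0,"gripper":87},{"tx":35,"ty":47,"tz":8,"wx":0,"wy":0,"wz":0,"gripper":87},{"tx":35,"ty":47,"tz":8,"wx":0,"wy":0,"wz":0,"gripper":87}]' 12
python3 - <<'E'
from h import *
import time
o=observe();print(o["eef_pos"],o["ee_rot"],o["ft_force"],o["joint_vel"])
c=camera_model("wrist");p,d=grab_frame("wrist");cv2.imwrite("pics/w1.png",p[:,:,::-1])
p,W=cloud("wrist",p,d);z=W[...,2]
hsv=cv2.cvtColor(p,cv2.COLOR_RGB2HSV);h=hsv[...,0]
for n,a,b,lo in(("blue",103,122,.05),("yel",20,32,.044)):
    m=((h>=a)&(h<=b)&(hsv[...,1]>120)&(z>lo)&(z<.06)).astype(np.uint8)
    k,l,st,ce=cv2.connectedComponentsWithStats(m)
    for i in range(1,k):
        if st[i,4]>100:
            q=W[l==i];cc,r=cv2.minEnclosingCircle(cv2.convexHull(q[:,:2].astype(np.float32)));print(n,ce[i],np.round(cc,4),r,np.median(q[:,2]))
o=observe();print(o["eef_pos"])
E
```

```text
clock: 2.1
eef_pos: [0.5302, -0.3338, 0.1831]
ee_rot: [-180.0, -0.0, 88.8]
ft_force: [-0.2, -0.3, 0.1]
gripper_width: 0.087
grasp_force: 0.0
[ 0.53018141 -0.33375008  0.18314282] [-1.79976985e+02 -1.06049951e-02  8.88257519e+01] [-0.20861951 -0.30940106  0.14073727] [ 4.10511921e+01  1.70165916e+01 -1.93531352e+01  2.65177694e-02
  1.88259971e+00  4.09108788e+01]
blue [313.11208267 202.16931638] [ 0.5335 -0.3297] 0.01995113678276539 0.051786328071240895
[ 0.5348914  -0.32978127  0.18234171]
```

View pics/w1.png

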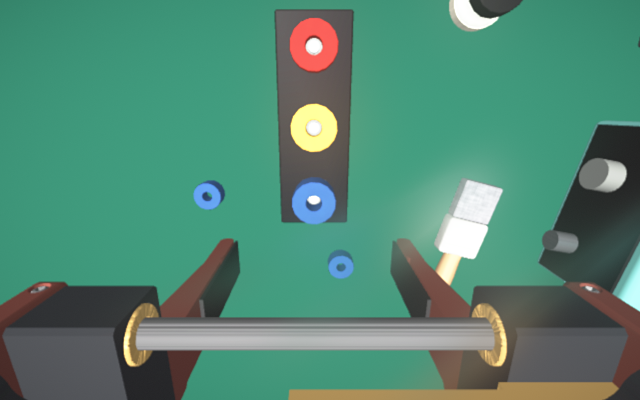

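The wrist view shows blue at (313,202), yellow at (314,127), red at (314,45), and the fingertips at about (238,245) and (395,245). The arm was still moving, so I re-measure at rest.

```bash
cat >> h.py <<'E'
def rings():
    o=observe();print(o["eef_pos"].round(4),o["ee_rot"].round(2),o["ft_force"].round(2),o["clock"])
    p,W=cloud("wrist");z=W[...,2]
    hsv=cv2.cvtColor(p,cv2.COLOR_RGB2HSV);h=hsv[...,0]
    for n,a,b,zz in(("blue",103,122,.054),("yel",20,32,.048),("red",0,8,.042)):
        m=((h>=a)&(h<=b)&(hsv[...,1]>120)&(abs(z-zz)<.005)).astype(np.uint8)
        k,l,st,ce=cv2.connectedComponentsWithStats(m)
        for i in range(1,k):
            if st[i,4]>300:
                q=W[l==i];cc,r=cv2.minEnclosingCircle(cv2.convexHull(q[:,:2].astype(np.float32)))
                print(n,ce[i].round(1),"at",np.round(cc,4),"r",round(r,4),"z",np.median(q[:,2]).round(4))
E
python3 - <<'E'
from h import *
rings();rings()
E
```

```text
[ 0.5349 -0.3298  0.1823] [ 1.7989e+02 -1.0000e-01  8.8990e+01] [ 3.35  2.38 -0.15] 2.15
blue [307.7 206.8] at [ 0.5288 -0.3338] r 0.0199 z 0.0525
red [307.5  49.7] at [ 0.5314 -0.2042] r 0.0198 z 0.0406
[ 0.5324 -0.3316  0.1825] [ 1.7999e+02 -7.0000e-02  8.9110e+01] [-0.22 -1.   -0.12] 2.2
blue [310.7 204.7] at [ 0.5288 -0.3336] r 0.0198 z 0.0525
red [311.3  47.1] at [ 0.5315 -0.204 ] r 0.0201 z 0.0405
```

```bash
python3 -m jog '[{"tx":0,"ty":0,"tz":20,"wx":0,"wy":0,"wz":0,"gripper":87},{"tx":0,"ty":0,"tz":30,"wx":0,"wy":0,"wz":0,"gripper":87},{"tx":0,"ty":0,"tz":30,"wx":0,"wy":0,"wz":0,"gripper":87},{"tx":0,"ty":0,"tz":15,"wx":0,"wy":0,"wz":0,"gripper":87},{"tx":0,"ty":0,"tz":5,"wx":0,"wy":0,"wz":0,"gripper":87},{"tx":0,"ty":0,"tz":0,"wx":0,"wy":0,"wz":0,"gripper":87}]' 12
```

```text
clock: 3.0
eef_pos: [0.5288, -0.3357, 0.0839]
ee_rot: [180.0, 0.0, 88.8]
ft_force: [-0.1, -0.5, 0.0]
gripper_width: 0.0871
grasp_force: 0.0
```

```bash
python3 -m jog '[{"tx":2,"ty":0.5,"tz":15,"wx":0,"wy":0,"wz":0,"gripper":87},{"tx":0,"ty":0,"tz":12,"wx":0,"wy":0,"wz":0,"gripper":70},{"tx":0,"ty":0,"tz":4,"wx":0,"wy":0,"wz":0,"gripper":50},{"tx":0,"ty":0,"tz":0,"wx":0,"wy":0,"wz":0,"gripper":44},{"tx":0,"ty":0,"tz":0,"wx":0,"wy":0,"wz":0,"gripper":36},{"tx":0,"ty":0,"tz":0,"wx":0,"wy":0,"wz":0,"gripper":30},{"tx":0,"ty":0,"tz":0,"wx":0,"wy":0,"wz":0,"gripper":30}]' 15
```

```text
clock: 3.88
eef_pos: [0.5296, -0.3333, 0.053]
ee_rot: [180.0, 0.0, 88.8]
ft_force: [0.2, 0.5, 1.5]
gripper_width: 0.0388
grasp_force: 15.0
```

```bash
python3 -m jog '[{"tx":0,"ty":0,"tz":-10,"wx":0,"wy":0,"wz":0,"gripper":30},{"tx":0,"ty":0,"tz":-30,"wx":0,"wy":0,"wz":0,"gripper":30},{"tx":0,"ty":0,"tz":-50,"wx":0,"wy":0,"wz":0,"gripper":30},{"tx":0,"ty":0,"tz":-55,"wx":0,"wy":0,"wz":0,"gripper":30},{"tx":0,"ty":0,"tz":-50,"wx":0,"wy":0,"wz":0,"gripper":30},{"tx":30,"ty":2,"tz":-50,"wx":0,"wy":0,"wz":0,"gripper":30},{"tx":45,"ty":4,"tz":0,"wx":0,"wy":0,"wz":0,"gripper":30},{"tx":45,"ty":4,"tz":0,"wx":0,"wy":0,"wz":0,"gripper":30}]' 15
python3 -m jog '[{"tx":50,"ty":4,"tz":0,"wx":0,"wy":0,"wz":0,"gripper":30},{"tx":50,"ty":4,"tz":0,"wx":0,"wy":0,"wz":0,"gripper":30},{"tx":50,"ty":4,"tz":0,"wx":0,"wy":0,"wz":0,"gripper":30},{"tx":45,"ty":3,"tz":0,"wx":0,"wy":0,"wz":0,"gripper":30},{"tx":30,"ty":2,"tz":0,"wx":0,"wy":0,"wz":0,"gripper":30},{"tx":12,"ty":0.5,"tz":0,"wx":0,"wy":0,"wz":0,"gripper":30},{"tx":0,"ty":0,"tz":0,"wx":0,"wy":0,"wz":0,"gripper":30},{"tx":0,"ty":0,"tz":0,"wx":0,"wy":0,"wz":0,"gripper":30}]' 15
python3 - <<'E'
from h import *
o=observe();print(o["eef_pos"],o["ft_force"],o["torque"])
c=camera_model("wrist");p,d=grab_frame("wrist");cv2.imwrite("pics/w2.png",p[:,:,::-1]);np.savez("w2.npz",p=p,d=d)
print(c)
E
```

```text
clock: 4.88
eef_pos: [0.5418, -0.2123, 0.2991]
ee_rot: [179.9, 0.0, 88.8]
ft_force: [0.4, -0.4, -2.8]
gripper_width: 0.0387
grasp_force: 15.0
clock: 5.88
eef_pos: [0.5642, 0.0222, 0.2977]
ee_rot: [-180.0, 0.0, 88.8]
ft_force: [0.3, -0.7, -1.9]
gripper_width: 0.0386
grasp_force: 15.0
[0.56415883 0.02217215 0.29773359] [ 0.32830723 -0.74623418 -1.8525037 ] [-0.04604316 -0.09037466  0.00364827]
{'K': array([[312.38375342,   0.        , 314.80580513],
       [  0.        , 312.38375342, 204.83204021],
       [  0.        ,   0.        ,   1.        ]]), 'position': array([0.56569965, 0.10135342, 0.4334848 ]), 'attitude': array([-1.69285977e+01, -1.42950798e-02, -1.19101344e+00])}
```

View pics/w2.png

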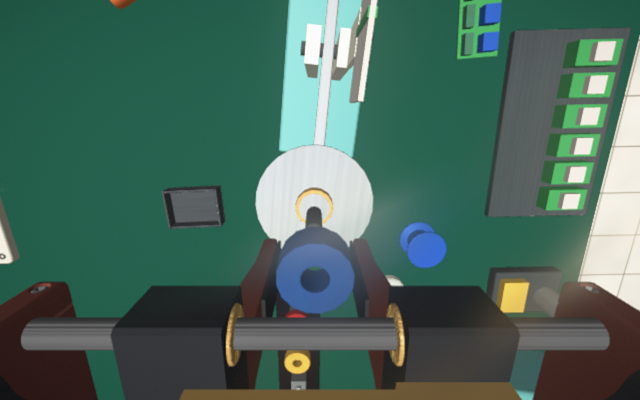

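The wrist view shows the held blue ring with its hole at (314,279), the pan at (314,202) and the post partly hidden behind the ring. I back off in −y to see the post top and the ring together.

```bash
python3 -m jog '[{"tx":-25,"ty":0,"tz":0,"wx":0,"wy":0,"wz":0,"gripper":30},{"tx":-25,"ty":0,"tz":0,"wx":0,"wy":0,"wz":0,"gripper":30},{"tx":0,"ty":0,"tz":0,"wx":0,"wy":0,"wz":0,"gripper":30},{"tx":0,"ty":0,"tz":0,"wx":0,"wy":0,"wz":0,"gripper":30},{"tx":0,"ty":0,"tz":0,"wx":0,"wy":0,"wz":0,"gripper":30}]' 15
cat >> h.py <<'E'
def circ(m,W):
    q=W[m]; return np.round([*cv2.minEnclosingCircle(cv2.convexHull(q[:,:2].astype(np.float32)))[0],np.median(q[:,2])],4),len(q)
def heldview(name,a=103,b=122):
    o=observe();t=o["eef_pos"];print("tcp",t.round(4),"ft",o["ft_force"].round(2),o["clock"])
    p,W=cloud("wrist");z=W[...,2];x,y=W[...,0],W[...,1];hsv=cv2.cvtColor(p,cv2.COLOR_RGB2HSV);h=hsv[...,0]
    cv2.imwrite(f"pics/{name}.png",cv2.resize(p[100:320,200:430,::-1],(690,660))[:600])
    near=(abs(x-t[0])<.03)&(abs(y-t[1])<.03)
    m=near&(h>=a)&(h<=b)&(hsv[...,1]>110)&(z>t[2]-.03)
    zt=np.median(z[m]);r=m&(abs(z-zt)<.004);print("ring top",circ(r,W))
    g=(abs(x-.564)<.06)&(abs(y-.024)<.06)&(hsv[...,1]<60)
    for lo in np.arange(.14,.2,.004):pass
    k=g&(z>.14)&(z<.2)&(p.min(2)>110);zp=np.median(z[k]);print("pan",circ(k&(abs(z-zp)<.004),W))
    d=(abs(x-.564)<.02)&(abs(y-.024)<.02)&(z>zp+.043)&(z<zp+.058)&(p.max(2)<120)
    if d.sum()>5: print("post top",circ(d,W),"mean",W[d].mean(0).round(4),"px",np.argwhere(d).mean(0))
    return p,W
E
python3 - <<'E'
from h import *
heldview("w3")
E
```

```text
clock: 6.55
eef_pos: [0.5632, -0.0264, 0.2977]
ee_rot: [-180.0, -0.0, 88.8]
ft_force: [-0.4, -0.0, -2.0]
gripper_width: 0.0391
grasp_force: 15.0
tcp [ 0.5632 -0.0264  0.2977] ft [-0.43 -0.01 -1.99] 6.55
ring top (array([ 0.563 , -0.0271,  0.2972]), 3940)
pan (array([0.5633, 0.028 , 0.1906]), 10967)
post top (array([0.563 , 0.0243, 0.2405]), 272) mean [0.5632 0.0248 0.2403] px [157.15808824 313.23897059]
```

View pics/w3.png

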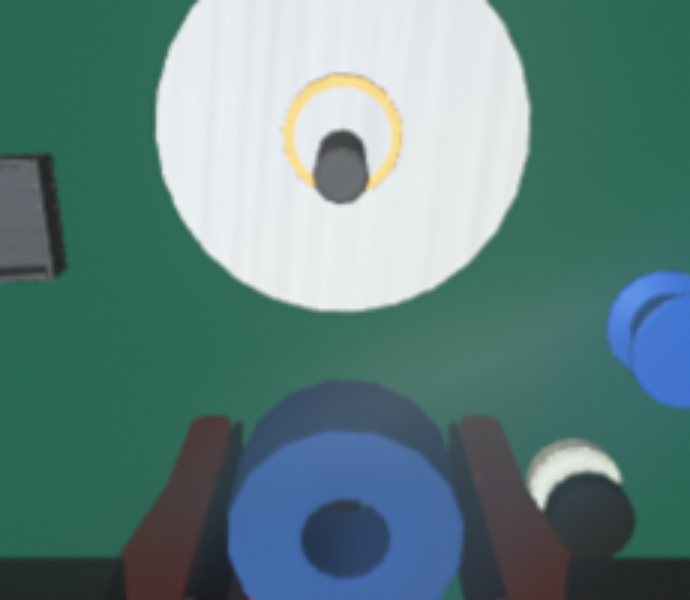

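The crop shows the post-top disc centred at crop (341,175), full-image pixel (313.7,158.3), and the ring hole at crop (345,538), pixel (315,279.3). I work out the offset between them.

```bash
python3 - <<'E'
from h import *
a=ray("wrist",313.7,158.3,.2405);b=ray("wrist",315,279.3,.2972);print(a,b,a-b)
E
```

```text
[0.56349133 0.02424651 0.2405    ] [ 0.56326005 -0.02682391  0.2972    ] [ 0.00023129  0.05107042 -0.0567    ]
```

```bash
python3 -m jog '[{"tx":15,"ty":-0.3,"tz":0,"wx":0,"wy":0,"wz":0,"gripper":30},{"tx":20,"ty":-0.4,"tz":5,"wx":0,"wy":0,"wz":0,"gripper":30},{"tx":12,"ty":-0.2,"tz":6,"wx":0,"wy":0,"wz":0,"gripper":30},{"tx":4.2,"ty":0,"tz":6,"wx":0,"wy":0,"wz":0,"gripper":30},{"tx":0,"ty":0,"tz":5,"wx":0,"wy":0,"wz":0,"gripper":30},{"tx":0,"ty":0,"tz":4,"wx":0,"wy":0,"wz":0,"gripper":30},{"tx":0,"ty":0,"tz":0,"wx":0,"wy":0,"wz":0,"gripper":30},{"tx":0,"ty":0,"tz":0,"wx":0,"wy":0,"wz":0,"gripper":30}]' 15
python3 - <<'E'
from h import *
heldview("w4")
E
```

```text
clock: 7.6
eef_pos: [0.5635, 0.0241, 0.2718]
ee_rot: [180.0, -0.0, 88.8]
ft_force: [-0.4, 0.7, -2.0]
gripper_width: 0.0389
grasp_force: 15.0
tcp [0.5635 0.0241 0.2718] ft [-0.44  0.71 -2.03] 7.6
ring top (array([0.5634, 0.0223, 0.2714]), 3226)
pan (array([0.5633, 0.0283, 0.1907]), 8185)
```

```bash
python3 -m jog '[{"tx":0.5,"ty":0,"tz":3,"wx":0,"wy":0,"wz":0,"gripper":30},{"tx":0,"ty":0,"tz":2,"wx":0,"wy":0,"wz":0,"gripper":30},{"tx":0,"ty":0,"tz":2,"wx":0,"wy":0,"wz":0,"gripper":30},{"tx":0,"ty":0,"tz":2,"wx":0,"wy":0,"wz":0,"gripper":30},{"tx":0,"ty":0,"tz":2,"wx":0,"wy":0,"wz":0,"gripper":30},{"tx":0,"ty":0,"tz":2,"wx":0,"wy":0,"wz":0,"gripper":30},{"tx":0,"ty":0,"tz":0,"wx":0,"wy":0,"wz":0,"gripper":30}]' 15
python3 - <<'E'
from h import *
heldview("w5")
E
```

```text
clock: 8.52
eef_pos: [0.5633, 0.0249, 0.2585]
ee_rot: [-180.0, -0.0, 88.8]
ft_force: [0.0, -0.4, -1.9]
gripper_width: 0.0392
grasp_force: 15.0
tcp [0.5633 0.0249 0.2585] ft [ 0.02 -0.38 -1.9 ] 8.525
ring top (array([0.5629, 0.0232, 0.2581]), 3126)
pan (array([0.5632, 0.0286, 0.1907]), 8549)
post top (array([0.564 , 0.032 , 0.2427]), 358) mean [0.565  0.0234 0.2429] px [266.31284916 318.11731844]
```

The pan has not moved and the force is unchanged, so the ring is on the post. I lower it further.

```bash
python3 -m jog '[{"tx":0,"ty":0,"tz":4,"wx":0,"wy":0,"wz":0,"gripper":30},{"tx":0,"ty":0,"tz":4,"wx":0,"wy":0,"wz":0,"gripper":30},{"tx":0,"ty":0,"tz":4,"wx":0,"wy":0,"wz":0,"gripper":30},{"tx":0,"ty":0,"tz":4,"wx":0,"wy":0,"wz":0,"gripper":30},{"tx":0,"ty":0,"tz":4,"wx":0,"wy":0,"wz":0,"gripper":30},{"tx":0,"ty":0,"tz":4,"wx":0,"wy":0,"wz":0,"gripper":30},{"tx":0,"ty":0,"tz":3,"wx":0,"wy":0,"wz":0,"gripper":30},{"tx":0,"ty":0,"tz":0,"wx":0,"wy":0,"wz":0,"gripper":30}]' 15
python3 - <<'E'
from h import *
heldview("w6")
E
```

```text
clock: 9.57
eef_pos: [0.5633, 0.0249, 0.2314]
ee_rot: [-180.0, -0.0, 88.8]
ft_force: [-1.3, -0.5, -1.9]
gripper_width: 0.0391
grasp_force: 15.0
tcp [0.5633 0.0249 0.2314] ft [-1.29 -0.49 -1.93] 9.575
ring top (array([0.563 , 0.0234, 0.231 ]), 2598)
pan (array([0.5634, 0.0282, 0.1907]), 10011)
post top (array([0.5641, 0.0249, 0.2403]), 817) mean [0.5686 0.0259 0.2401] px [286.45165239 326.6744186 ]
```

```bash
python3 -m jog '[{"tx":0,"ty":-0.3,"tz":3,"wx":0,"wy":0,"wz":0,"gripper":30},{"tx":0,"ty":0,"tz":3,"wx":0,"wy":0,"wz":0,"gripper":30},{"tx":-0.6,"ty":-0.1,"tz":3,"wx":0,"wy":0,"wz":0,"gripper":30},{"tx":-0.7,"ty":-0.1,"tz":3,"wx":0,"wy":0,"wz":0,"gripper":30},{"tx":-0.6,"ty":-0.1,"tz":3,"wx":0,"wy":0,"wz":0,"gripper":30},{"tx":-0.6,"ty":0,"tz":3,"wx":0,"wy":0,"wz":0,"gripper":30},{"tx":0,"ty":0,"tz":0,"wx":0,"wy":0,"wz":0,"gripper":30}]' 15
python3 - <<'E'
from h import *
heldview("w7")
E
```

```text
clock: 10.5
eef_pos: [0.5626, 0.0224, 0.2134]
ee_rot: [-180.0, -0.0, 88.8]
ft_force: [-0.4, -0.1, -0.2]
gripper_width: 0.0392
grasp_force: 15.0
tcp [0.5626 0.0224 0.2134] ft [-0.36 -0.11 -0.21] 10.5
ring top (array([0.5624, 0.0211, 0.213 ]), 2318)
pan (array([0.5627, 0.0258, 0.1792]), 10642)
post top (array([0.5724, 0.0231, 0.2288]), 936) mean [0.569  0.0242 0.2285] px [292.70512821 329.45940171]
```

```bash
python3 -m jog '[{"tx":-0.5,"ty":0,"tz":3,"wx":0,"wy":0,"wz":0,"gripper":30},{"tx":-0.3,"ty":-0.1,"tz":2,"wx":0,"wy":0,"wz":0,"gripper":30},{"tx":0,"ty":0,"tz":0,"wx":0,"wy":0,"wz":0,"gripper":30},{"tx":0,"ty":0,"tz":0,"wx":0,"wy":0,"wz":0,"gripper":30}]' 15
python3 - <<'E'
from h import *
for i in range(3): heldview("w8")
E
```

```text
clock: 11.05
eef_pos: [0.5627, 0.0216, 0.2087]
ee_rot: [180.0, -0.0, 88.8]
ft_force: [0.5, 0.6, -0.5]
gripper_width: 0.0388
grasp_force: 15.0
tcp [0.5627 0.0216 0.2087] ft [ 0.53  0.55 -0.5 ] 11.05
ring top (array([0.5624, 0.0202, 0.2084]), 2334)
pan (array([0.5628, 0.0251, 0.1745]), 10650)
post top (array([0.5721, 0.0227, 0.2241]), 926) mean [0.5688 0.0234 0.2238] px [292.73650108 328.93844492]
tcp [0.5627 0.0216 0.2088] ft [-0.21  0.7  -0.35] 11.1
ring top (array([0.5624, 0.0203, 0.2084]), 2334)
pan (array([0.5628, 0.025 , 0.1745]), 10638)
post top (array([0.5721, 0.0228, 0.2242]), 922) mean [0.5689 0.0233 0.2239] px [292.90889371 329.0010846 ]
tcp [0.5627 0.0216 0.2088] ft [0.88 0.82 0.25] 11.15
ring top (array([0.5625, 0.0203, 0.2084]), 2325)
pan (array([0.5632, 0.025 , 0.1745]), 10632)
post top (array([0.5725, 0.0223, 0.2241]), 917) mean [0.5688 0.0234 0.2239] px [292.87459106 328.96183206]
```

```bash
python3 -m jog '[{"tx":-0.3,"ty":0,"tz":1.5,"wx":0,"wy":0,"wz":0,"gripper":30},{"tx":-0.2,"ty":0,"tz":1.5,"wx":0,"wy":0,"wz":0,"gripper":30},{"tx":0,"ty":0,"tz":0,"wx":0,"wy":0,"wz":0,"gripper":30},{"tx":0,"ty":0,"tz":0,"wx":0,"wy":0,"wz":0,"gripper":38},{"tx":0,"ty":0,"tz":0,"wx":0,"wy":0,"wz":0,"gripper":40},{"tx":0,"ty":0,"tz":0,"wx":0,"wy":0,"wz":0,"gripper":42}]' 3
python3 - <<'E'
from h import *
heldview("w9")
E
```

```text
clock: 11.95
eef_pos: [0.5626, 0.021, 0.2057]
ee_rot: [180.0, 0.0, 88.8]
ft_force: [-0.6, -0.7, -0.5]
gripper_width: 0.0418
grasp_force: 0.0
tcp [0.5626 0.021  0.2057] ft [-0.65 -0.74 -0.54] 11.95
ring top (array([0.5622, 0.0198, 0.2053]), 2328)
pan (array([0.5631, 0.0247, 0.1714]), 10643)
post top (array([0.5723, 0.0209, 0.221 ]), 859) mean [0.5682 0.0222 0.2208] px [293.82305006 327.73108265]
```

Released at equilibrium: the pan settled 19.3 mm down, which puts the housing at about 330 g, so yellow (150 g) is next. I retreat and go to it.

```bash
python3 -m jog '[{"tx":0,"ty":0,"tz":0,"wx":0,"wy":0,"wz":0,"gripper":60},{"tx":0,"ty":0,"tz":0,"wx":0,"wy":0,"wz":0,"gripper":80},{"tx":0,"ty":0,"tz":-15,"wx":0,"wy":0,"wz":0,"gripper":87},{"tx":0,"ty":0,"tz":-40,"wx":0,"wy":0,"wz":0,"gripper":87},{"tx":-20,"ty":-2,"tz":-40,"wx":0,"wy":0,"wz":0,"gripper":87},{"tx":-45,"ty":-4,"tz":0,"wx":0,"wy":0,"wz":0,"gripper":87},{"tx":-50,"ty":-4,"tz":0,"wx":0,"wy":0,"wz":0,"gripper":87},{"tx":-50,"ty":-4,"tz":10,"wx":0,"wy":0,"wz":0,"gripper":87}]' 15
python3 -m jog '[{"tx":-50,"ty":-4,"tz":30,"wx":0,"wy":0,"wz":0,"gripper":87},{"tx":-45,"ty":-4,"tz":30,"wx":0,"wy":0,"wz":0,"gripper":87},{"tx":-25,"ty":-3,"tz":40,"wx":0,"wy":0,"wz":0,"gripper":87},{"tx":-5,"ty":-1,"tz":30,"wx":0,"wy":0,"wz":0,"gripper":87},{"tx":0,"ty":0,"tz":10,"wx":0,"wy":0,"wz":0,"gripper":87},{"tx":0,"ty":0,"tz":0,"wx":0,"wy":0,"wz":0,"gripper":87},{"tx":0,"ty":0,"tz":0,"wx":0,"wy":0,"wz":0,"gripper":87},{"tx":0,"ty":0,"tz":0,"wx":0,"wy":0,"wz":0,"gripper":87}]' 15
python3 - <<'E'
from h import *
rings()
p,d=grab_frame("scene");_,W=cloud("scene",p,d)
cv2.imwrite("pics/s1.png",cv2.resize(p[70:230,260:460,::-1],(750,600)))
E
```

```text
clock: 13.0
eef_pos: [0.5457, -0.1451, 0.2928]
ee_rot: [179.8, 0.1, 88.9]
ft_force: [0.0, 0.8, 0.3]
gripper_width: 0.0872
grasp_force: 0.0
clock: 14.0
eef_pos: [0.5315, -0.2682, 0.1521]
ee_rot: [179.9, 0.1, 88.9]
ft_force: [-0.3, -0.8, 0.2]
gripper_width: 0.0871
grasp_force: 0.0
[ 0.5315 -0.2682  0.1521] [1.7988e+02 6.0000e-02 8.8860e+01] [-0.27 -0.76  0.2 ] 14.0
red [312.9 129.3] at [ 0.5315 -0.2039] r 0.0199 z 0.0406
```

View pics/s1.png

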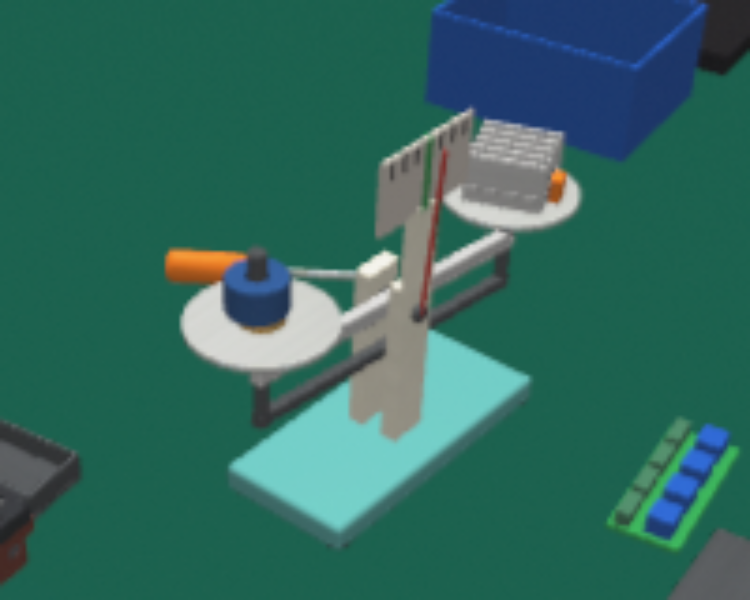

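Blue sits home on the seat at crop (258,295), and the pointer at (435,200) is still right of the green stripe at (428,180). Now I grasp yellow with the fingertips no lower than its underside.

```bash
python3 -m jog '[{"tx":-0.6,"ty":-0.8,"tz":25,"wx":0,"wy":0,"wz":0,"gripper":87},{"tx":0,"ty":0,"tz":35,"wx":0,"wy":0,"wz":0,"gripper":87},{"tx":0,"ty":0,"tz":25,"wx":0,"wy":0,"wz":0,"gripper":80},{"tx":0,"ty":0,"tz":9,"wx":0,"wy":0,"wz":0,"gripper":65},{"tx":0,"ty":0,"tz":2,"wx":0,"wy":0,"wz":0,"gripper":50},{"tx":0,"ty":0,"tz":0,"wx":0,"wy":0,"wz":0,"gripper":44},{"tx":0,"ty":0,"tz":0,"wx":0,"wy":0,"wz":0,"gripper":36},{"tx":0,"ty":0,"tz":0,"wx":0,"wy":0,"wz":0,"gripper":30}]' 15
python3 -m jog '[{"tx":0,"ty":0,"tz":0,"wx":0,"wy":0,"wz":0,"gripper":30},{"tx":0,"ty":0,"tz":0,"wx":0,"wy":0,"wz":0,"gripper":30}]' 15
```

```text
clock: 15.1
eef_pos: [0.5304, -0.2691, 0.0556]
ee_rot: [179.9, 0.0, 88.8]
ft_force: [-1.0, -0.0, 4.6]
gripper_width: 0.0399
grasp_force: 15.0
clock: 15.35
eef_pos: [0.5304, -0.2691, 0.0556]
ee_rot: [179.9, 0.0, 88.8]
ft_force: [-1.4, -0.3, 6.5]
gripper_width: 0.04
grasp_force: 15.0
```

```bash
python3 -m jog '[{"tx":0,"ty":0,"tz":-2,"wx":0,"wy":0,"wz":0,"gripper":30},{"tx":0,"ty":0,"tz":-8,"wx":0,"wy":0,"wz":0,"gripper":30},{"tx":0,"ty":0,"tz":-15,"wx":0,"wy":0,"wz":0,"gripper":30},{"tx":0,"ty":0,"tz":0,"wx":0,"wy":0,"wz":0,"gripper":30},{"tx":0,"ty":0,"tz":0,"wx":0,"wy":0,"wz":0,"gripper":30}]' 15
python3 - <<'E'
from h import *
p,W=heldview("w10",18,34)
E
```

```text
clock: 15.98
eef_pos: [0.5299, -0.2689, 0.08]
ee_rot: [180.0, 0.0, 88.8]
ft_force: [0.4, 0.9, -1.4]
gripper_width: 0.0399
grasp_force: 15.0
tcp [ 0.5299 -0.2689  0.08  ] ft [ 0.37  0.93 -1.43] 15.975
ring top (array([ 0.534 , -0.2464,  0.1533]), 462)
  return _methods._mean(a, axis=axis, dtype=dtype,
  ret = ret.dtype.type(ret / rcount)
Traceback (most recent call last):
  File "h.py", line 38, in heldview
    k=g&(z>.14)&(z<.2)&(p.min(2)>110);zp=np.median(z[k]);print("pan",circ(k&(abs(z-zp)<.004),W))
                                                                     ~~~~^^^^^^^^^^^^^^^^^^^^^^
  File "h.py", line 28, in circ
    q=W[m]; return np.round([*cv2.minEnclosingCircle(cv2.convexHull(q[:,:2].astype(np.float32)))[0],np.median(q[:,2])],4),len(q)
                              ~~~~~~~~~~~~~~~~~~~~~~^^^^^^^^^^^^^^^^^^^^^^^^^^^^^^^^^^^^^^^^^^^^
cv2.error: OpenCV(4.12.0) /io/opencv/modules/imgproc/src/shapedescr.cpp:201: error: (-215:Assertion failed) count >= 0 && (depth == CV_32F || depth == CV_32S) in function 'minEnclosingCircle'
```

View pics/w10.png

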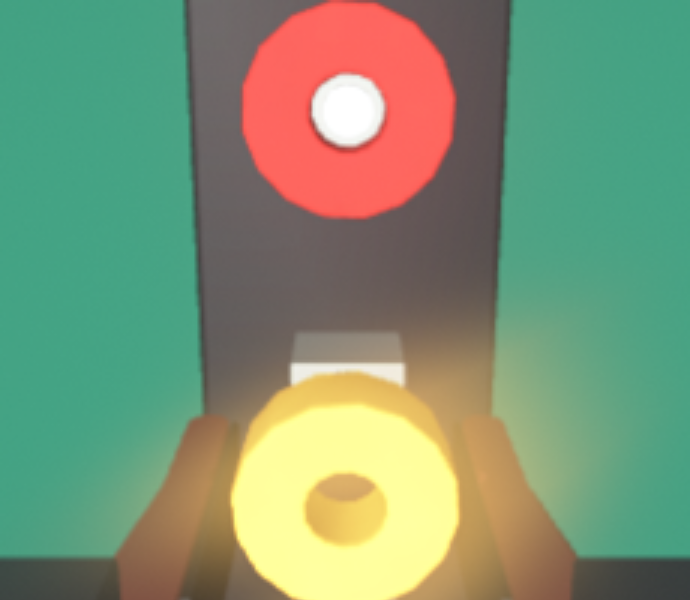

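The crop shows yellow held level with its hole at crop (346,510), and the free pedestal behind it. Next I carry it to a hover short of the post.

```bash
python3 -m jog '[{"tx":0,"ty":0,"tz":-40,"wx":0,"wy":0,"wz":0,"gripper":30},{"tx":0,"ty":0,"tz":-50,"wx":0,"wy":0,"wz":0,"gripper":30},{"tx":10,"ty":2,"tz":-50,"wx":0,"wy":0,"wz":0,"gripper":30},{"tx":35,"ty":4,"tz":-40,"wx":0,"wy":0,"wz":0,"gripper":30},{"tx":50,"ty":6,"tz":-15,"wx":0,"wy":0,"wz":0,"gripper":30},{"tx":50,"ty":6,"tz":0,"wx":0,"wy":0,"wz":0,"gripper":30},{"tx":50,"ty":5,"tz":0,"wx":0,"wy":0,"wz":0,"gripper":30},{"tx":35,"ty":3,"tz":0,"wx":0,"wy":0,"wz":0,"gripper":30}]' 15
python3 -m jog '[{"tx":14,"ty":1,"tz":0,"wx":0,"wy":0,"wz":0,"gripper":30},{"tx":0,"ty":0,"tz":0,"wx":0,"wy":0,"wz":0,"gripper":30},{"tx":0,"ty":0,"tz":0,"wx":0,"wy":0,"wz":0,"gripper":30},{"tx":0,"ty":0,"tz":0,"wx":0,"wy":0,"wz":0,"gripper":30},{"tx":0,"ty":0,"tz":0,"wx":0,"wy":0,"wz":0,"gripper":30}]' 15
python3 - <<'E'
from h import *
p,W=heldview("w11",18,34);z=W[...,2]
cv2.imwrite("pics/w11.png",cv2.resize(p[120:320,215:415,::-1],(600,600),interpolation=cv2.INTER_CUBIC))
hsv=cv2.cvtColor(p,cv2.COLOR_RGB2HSV)
m=(abs(W[...,0]-.563)<.04)&(abs(W[...,1]-.02)<.04)&(hsv[...,0]>100)&(hsv[...,0]<125)&(hsv[...,1]>110)&(z>.19)
zb=np.median(z[m]);print("blue",circ(m&(abs(z-zb)<.003),W))
E
```

```text
clock: 17.02
eef_pos: [0.5603, -0.0374, 0.2743]
ee_rot: [-180.0, -0.0, 88.9]
ft_force: [0.8, -0.5, -1.8]
gripper_width: 0.04
grasp_force: 15.0
clock: 17.65
eef_pos: [0.5618, -0.0263, 0.2747]
ee_rot: [-180.0, 0.0, 88.8]
ft_force: [-0.5, 0.6, -1.2]
gripper_width: 0.0399
grasp_force: 15.0
tcp [ 0.5618 -0.0263  0.2747] ft [-0.53  0.58 -1.21] 17.65
ring top (array([ 0.5615, -0.0259,  0.2656]), 3669)
pan (array([0.5629, 0.0246, 0.1714]), 9656)
post top (array([0.5626, 0.0208, 0.2211]), 305) mean [0.5626 0.0213 0.2209] px [163.96721311 314.51147541]
blue (array([0.5628, 0.0208, 0.2052]), 2240)
```

View pics/w11.png

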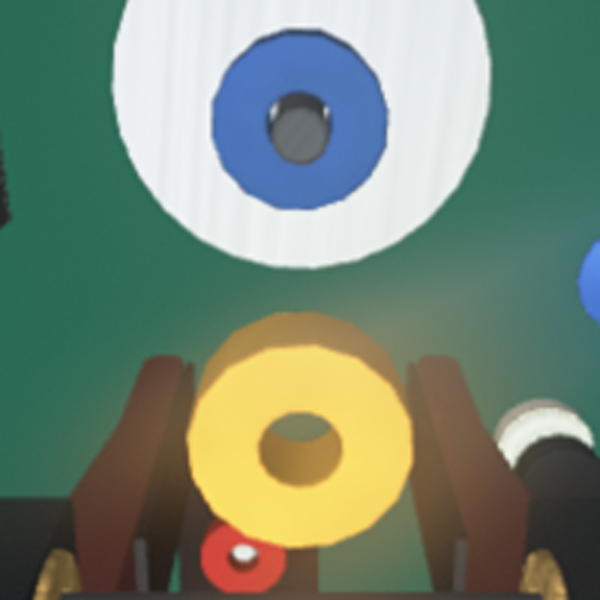

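Yellow's hole is at crop (301,449), pixel (315.3,269.7); the post top is at crop (300,135), pixel (315,165). I work out the offset.

```bash
python3 - <<'E'
from h import *
a=ray("wrist",315,165,.2211);b=ray("wrist",315.3,269.7,.2656);print(a,b,a-b)
E
```

```text
[0.56289623 0.02083934 0.2211    ] [ 0.56203562 -0.02609168  0.2656    ] [ 0.00086061  0.04693102 -0.0445    ]
```

```bash
python3 -m jog '[{"tx":12,"ty":0,"tz":0,"wx":0,"wy":0,"wz":0,"gripper":30},{"tx":18,"ty":0,"tz":3,"wx":0,"wy":0,"wz":0,"gripper":30},{"tx":12,"ty":0,"tz":6,"wx":0,"wy":0,"wz":0,"gripper":30},{"tx":4.8,"ty":0,"tz":6,"wx":0,"wy":0,"wz":0,"gripper":30},{"tx":0,"ty":0,"tz":4,"wx":0,"wy":0,"wz":0,"gripper":30},{"tx":0,"ty":0,"tz":0,"wx":0,"wy":0,"wz":0,"gripper":30},{"tx":0,"ty":0,"tz":0,"wx":0,"wy":0,"wz":0,"gripper":30},{"tx":0,"ty":0,"tz":0,"wx":0,"wy":0,"wz":0,"gripper":30}]' 15
```

```text
clock: 18.7
eef_pos: [0.563, 0.021, 0.2559]
ee_rot: [180.0, -0.0, 88.8]
ft_force: [-0.5, -0.6, -2.0]
gripper_width: 0.0404
grasp_force: 15.0
```

```bash
python3 -m jog '[{"tx":-0.3,"ty":0,"tz":3,"wx":0,"wy":0,"wz":0,"gripper":30},{"tx":0,"ty":0,"tz":3,"wx":0,"wy":0,"wz":0,"gripper":30},{"tx":0,"ty":0,"tz":2,"wx":0,"wy":0,"wz":0,"gripper":30},{"tx":0,"ty":0,"tz":2,"wx":0,"wy":0,"wz":0,"gripper":30},{"tx":0,"ty":0,"tz":2,"wx":0,"wy":0,"wz":0,"gripper":30},{"tx":0,"ty":0,"tz":2,"wx":0,"wy":0,"wz":0,"gripper":30},{"tx":0,"ty":0,"tz":0,"wx":0,"wy":0,"wz":0,"gripper":30}]' 15
python3 - <<'E'
from h import *
heldview("w12",18,34)
E
```

```text
clock: 19.58
eef_pos: [0.5627, 0.021, 0.2415]
ee_rot: [-180.0, -0.0, 88.8]
ft_force: [0.9, 0.1, -1.2]
gripper_width: 0.04
grasp_force: 15.0
tcp [0.5627 0.021  0.2415] ft [ 0.9   0.13 -1.23] 19.575
ring top (array([0.5623, 0.0213, 0.2325]), 3564)
pan (array([0.5629, 0.0249, 0.1714]), 8164)
```

```bash
python3 -m jog '[{"tx":0,"ty":0,"tz":3,"wx":0,"wy":0,"wz":0,"gripper":30},{"tx":0,"ty":0,"tz":3,"wx":0,"wy":0,"wz":0,"gripper":30},{"tx":0,"ty":0,"tz":2.5,"wx":0,"wy":0,"wz":0,"gripper":30},{"tx":-0.2,"ty":0,"tz":3,"wx":0,"wy":0,"wz":0,"gripper":30},{"tx":-0.2,"ty":0,"tz":3,"wx":0,"wy":0,"wz":0,"gripper":30},{"tx":-0.2,"ty":-0.1,"tz":3,"wx":0,"wy":0,"wz":0,"gripper":30},{"tx":0,"ty":0,"tz":0,"wx":0,"wy":0,"wz":0,"gripper":30}]' 15
python3 - <<'E'
from h import *
heldview("w13",18,34)
E
```

```text
clock: 20.5
eef_pos: [0.5626, 0.0204, 0.2239]
ee_rot: [-180.0, 0.0, 88.8]
ft_force: [-1.2, -0.4, -0.6]
gripper_width: 0.0401
grasp_force: 15.0
tcp [0.5626 0.0204 0.2239] ft [-1.15 -0.43 -0.61] 20.5
ring top (array([0.5629, 0.042 , 0.2885]), 174)
pan (array([0.5629, 0.0242, 0.1631]), 8647)
post top (array([0.5822, 0.0121, 0.2202]), 13) mean [0.5822 0.012  0.2187] px [287.38461538 353.53846154]
```

```bash
python3 -m jog '[{"tx":-0.1,"ty":0,"tz":3,"wx":0,"wy":0,"wz":0,"gripper":30},{"tx":-0.1,"ty":0,"tz":2.5,"wx":0,"wy":0,"wz":0,"gripper":30},{"tx":0,"ty":0,"tz":1.5,"wx":0,"wy":0,"wz":0,"gripper":30},{"tx":0,"ty":0,"tz":0,"wx":0,"wy":0,"wz":0,"gripper":30},{"tx":0,"ty":0,"tz":0,"wx":0,"wy":0,"wz":0,"gripper":30}]' 15
python3 - <<'E'
from h import *
for i in range(3): heldview("w14",18,34)
E
```

```text
clock: 21.18
eef_pos: [0.5628, 0.0202, 0.2173]
ee_rot: [180.0, -0.0, 88.8]
ft_force: [-0.0, 0.6, -0.7]
gripper_width: 0.04
grasp_force: 15.0
tcp [0.5628 0.0202 0.2173] ft [-0.04  0.64 -0.65] 21.175
ring top (array([0.563 , 0.0425, 0.2817]), 170)
pan (array([0.5628, 0.0242, 0.1564]), 8647)
post top (array([0.5825, 0.0118, 0.2133]), 15) mean [0.5825 0.0115 0.2121] px [288.06666667 353.6       ]
tcp [0.5628 0.0203 0.2173] ft [-0.23 -0.1   0.25] 21.225
ring top (array([0.5629, 0.042 , 0.282 ]), 174)
pan (array([0.5629, 0.0241, 0.1564]), 8643)
post top (array([0.5824, 0.0125, 0.2126]), 17) mean [0.5825 0.0116 0.2121] px [287.94117647 353.58823529]
tcp [0.5628 0.0202 0.2173] ft [ 0.2  -0.26 -0.07] 21.275
ring top (array([0.563 , 0.0424, 0.2814]), 151)
pan (array([0.5628, 0.0241, 0.1564]), 8649)
post top (array([0.5825, 0.0115, 0.2122]), 13) mean [0.5825 0.0118 0.2118] px [287.15384615 353.53846154]
```

Near equilibrium, so I release gently and check the pan.

```bash
python3 -m jog '[{"tx":0,"ty":0,"tz":0,"wx":0,"wy":0,"wz":0,"gripper":39},{"tx":0,"ty":0,"tz":0,"wx":0,"wy":0,"wz":0,"gripper":41},{"tx":0,"ty":0,"tz":0,"wx":0,"wy":0,"wz":0,"gripper":43},{"tx":0,"ty":0,"tz":0,"wx":0,"wy":0,"wz":0,"gripper":60},{"tx":0,"ty":0,"tz":0,"wx":0,"wy":0,"wz":0,"gripper":80},{"tx":0,"ty":0,"tz":-10,"wx":0,"wy":0,"wz":0,"gripper":87},{"tx":0,"ty":0,"tz":-30,"wx":0,"wy":0,"wz":0,"gripper":87},{"tx":0,"ty":0,"tz":-40,"wx":0,"wy":0,"wz":0,"gripper":87}]' 3
python3 -m jog '[{"tx":-30,"ty":0,"tz":0,"wx":0,"wy":0,"wz":0,"gripper":87},{"tx":-50,"ty":0,"tz":0,"wx":0,"wy":0,"wz":0,"gripper":87},{"tx":-50,"ty":0,"tz":0,"wx":0,"wy":0,"wz":0,"gripper":87},{"tx":-30,"ty":0,"tz":0,"wx":0,"wy":0,"wz":0,"gripper":87},{"tx":0,"ty":0,"tz":0,"wx":0,"wy":0,"wz":0,"gripper":87},{"tx":0,"ty":0,"tz":0,"wx":0,"wy":0,"wz":0,"gripper":87},{"tx":0,"ty":0,"tz":0,"wx":0,"wy":0,"wz":0,"gripper":87},{"tx":0,"ty":0,"tz":0,"wx":0,"wy":0,"wz":0,"gripper":87}]' 3
python3 - <<'E'
from h import *
p,d=grab_frame("scene");cv2.imwrite("pics/s2.png",cv2.resize(p[70:230,260:460,::-1],(750,600),interpolation=2))
_,W=cloud("top")
for n,(u,v) in(("weight",(273,190)),("part",(167,182))):
    q=W[v-26:v+27,u-26:u+27,2].ravel();q=q[(q>.145)&(q<.17)];h,e=np.histogram(q,np.arange(.145,.171,.002));print(n,list(zip(e.round(3).tolist(),h.tolist())))
E
```

```text
clock: 22.32
eef_pos: [0.5622, 0.0202, 0.2979]
ee_rot: [-179.9, 0.0, 88.8]
ft_force: [-0.4, -0.6, -1.1]
gripper_width: 0.0866
grasp_force: 0.0
clock: 23.32
eef_pos: [0.5595, -0.1388, 0.2973]
ee_rot: [-180.0, -0.0, 88.9]
ft_force: [0.2, -0.0, -0.3]
gripper_width: 0.0871
grasp_force: 0.0
weight [(0.145, 0), (0.147, 0), (0.149, 0), (0.151, 9), (0.153, 73), (0.155, 354), (0.157, 456), (0.159, 178), (0.161, 23), (0.163, 0), (0.165, 0), (0.167, 0), (0.169, 0)]
part [(0.145, 0), (0.147, 0), (0.149, 0), (0.151, 0), (0.153, 0), (0.155, 7), (0.157, 62), (0.159, 237), (0.161, 240), (0.163, 79), (0.165, 26), (0.167, 12), (0.169, 6)]
```

View pics/s2.png

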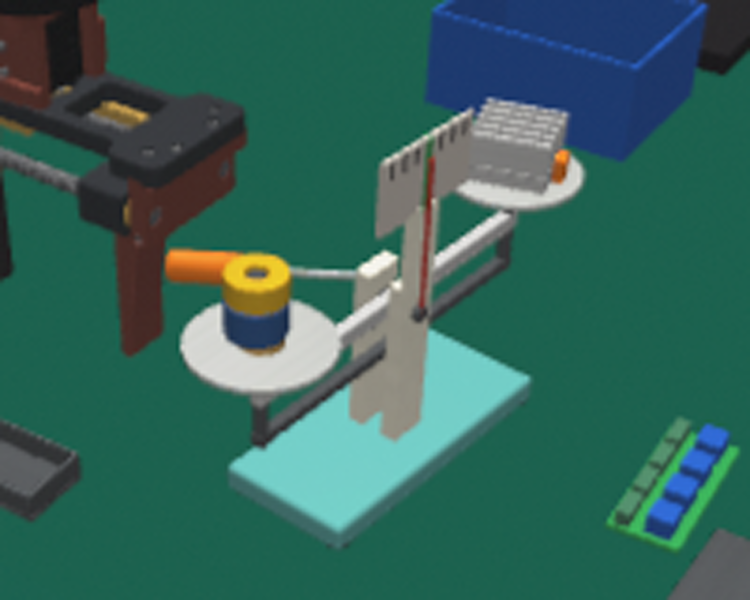

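Yellow sits on blue, both home. The pointer is on the green stripe at crop (430,160), with a tilt of about −0.013 rad.

```bash
python3 -c "
from rig import *
print(sign_off())"
```

```text
the job is handed in; nothing more can be done
None
```

The job is handed in: the 200 g and 150 g weights are home on the post, the pointer rests in the green stripe (about 0.013 rad off level, housing about 330–335 g), and the 100 g weight is still on its rack place.

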